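# Push a pie up out of its ring and serve it

## Robot

A 7-joint arm with a two-finger parallel gripper is mounted at the origin on a cart in front of the work surface, level with it; the furniture and walls round the work are solid. World frame = base frame: x ahead of the robot, y to its left, z up, the work surface at z = 0. Lengths are in m, angles in rad, forces in N, time in s.
With the tool pointing down it reaches from about 0.4 to 0.925 m from the base axis. Payload 5.6 kg.
Tool frame: the origin (TCP) lies at the very end of the fingers, on their centre line; the grasp point (between the pads) lies 19 mm behind it; z points along the fingers, y is the line along which they close (so a half turn about z gives the same grasp; the last joint's range is limited). The gripper opens to 85 mm and grips with 20 to 120 N. Pads are 22 mm wide; open, the fingers measure 114 mm over their backs; the gripper's body (76 mm by 85 mm) begins 54 mm behind the grasp point. The pads swing forward as they close: fully open they stand 13 mm farther back than shut.
Start: joints at [1.209, 0.468, -0.012, 1.603, 0.006, 1.071, -0.056], TCP at [0.204, -0.617, 0.231] pointing down, gripper open.
Joint ranges: [-2.53, 2.53], [-0.31, 2.02], [-1.57, 1.55], [0.28, 2.44], [-1.29, 4.43], [0.15, 1.84], [-2.92, 2.92]. Speed limits (rad/s): [2.57, 2.57, 3.14, 3.14, 3.14, 3.14, 3.14].

## Interface

Orientations are given as a unit quaternion [x, y, z, w].
In Python, from plant import sense, eyes, robot gives the robot as it stands.
- The arm moves only by the tool jog_arm, never from a script. Its argument "rows" is one flat list of numbers, 7 for each row, row after row: the turn, a rotation vector about the tool's x, y, z in degrees, then the shift along the tool's x, y, z in m, then the opening, from -1 (shut) to 1 (fully open). In form: [wx, wy, wz, dx, dy, dz, hand, wx, wy, wz, dx, dy, dz, hand, ...]. A call has 1 to 20 rows; each row is the pose to reach, as a shift and turn from the pose commanded when the call began, along the tool's axes at that moment; what a row does not reach only later rows make up. A row lasts 1/8 s, in which the tool goes at most 62.5 mm and 10.7 degrees, less where a joint would pass 70% of its speed; a pose out of reach is approached as far as the arm can. A call with a gripper value outside its range is refused whole. The fingers move at their own pace and stop on an object; the grip force is fixed at half the most. Time passes only in rows, so rows that repeat a pose let the fingers close. It gives the time, the measured TCP pose, the force, the opening and the grip force at its end, in the units of the state.
- sense(): the state, without advancing time (a new reading comes with each control period).
- eyes.snapshot(name): name is "scene" or "top"; returns the picture (420x560x3 uint8, red, green, blue); there is no depth.
- eyes.calibration(name): a dict with "fx", "fy", "cx", "cy" (pixels), "world_to_cam" (4x4, takes a point from world to camera coordinates). Camera axes: x right, y down, z forward; pixel columns grow to the right and rows downward; lengths in m; the calibration is good to about 2 mm. A picture is of the moment at which its call begins. calibration takes no time and is no camera call.
- robot.hand_in(): hands the job in; it is judged then, once.
The state is a dict: "t": time; "q": joint angles; "joint_vel": joint speeds; "joint_efforts": joint torques, N m; "eef_pos": TCP position; "tcp_rot": TCP orientation; "contact_force": force on the tool from outside, world axes, zero at the start; "moment": the same for the moment, N m; "grip_width": opening from 0.0 (shut) to 1.0 (fully open); "grip_force": force on a finger pad.
Only numpy, scipy, OpenCV 4.12 (cv2) and the standard library are available. Lean on these libraries where they do the work, as an engineer would, in place of code of your own. Each camera call takes 0.05 s, during which the arm holds its last target. There are 200 camera calls.

## Task

Press the red crossbar of the lifter right down so that the loose base pushes the pie up out of its metal ring. Then lift the pie on its base out from above and set it down upright, not dropped, in the middle of the plate stack. Leave the ring standing in the lifter and the plates where they are, and do not disturb the jam jar or the mug.

Things in the scene. Friction and masses are not known exactly. Their poses are not given: they have to be found in the camera images.
- lifter: Grey metal bench-top lifter, fixed, 110 x 135 mm on plan, deck top 85 mm above the worktop, with a 54 mm hole and a low grey collar (86 mm across, 8 mm high) that holds the ring's foot. Origin: on the worktop under the hole's centre; z up; its lever sticks out along its -y.
- lever_bar (a point): Centre of the lever's red crossbar: round, 20 mm thick, 60 mm long, along the lifter's x. It moves on a 90 mm arc about the pivot at y = -50 mm, z = 60 mm in the lifter's frame: lever up, y = -129, z = 103 mm; fully down, y = -131, z = 21 mm; farthest out, y = -140 mm, in between. Press it down from above; takes about 8 to 14 N.
- lever (a joint): Lever angle, rad: 0 fully up, 0.95 fully down (hard stop); the crossbar stands at 0.5 - value above level. Starts at 0 to 0.1; stiff, stays where it is left. It drives a 44 mm round plunger up through the deck's hole: after about 0.13 rad this meets the loose base, and fully down it has lifted the base by about 40 mm.
- ring: Loose steel pie ring standing in the collar on the deck: 73 mm outer and 67 mm inner diameter, 50 mm high, open at the top, with a narrow inner lip at the foot on which the base rests. Origin: centre of its underside, 85 mm above the worktop; z up.
- pie_center (a point): Centre of a firm, rigid golden pie (58 mm diameter, straight sides) fixed on its loose metal base (63 mm, 4 mm thick); 42 mm high in all, this point half-way up. About 0.2 kg. At the start it is 110 mm above the worktop, the pie's top 4 mm below the ring's rim, out of grip. Raised it is about 150 mm up, the pie 36 mm clear of the rim (135 mm up), base still just inside the rim.
- plates: Loose stack of white plates, 190 mm in diameter, 37 mm high at the rim; the flat middle of the top plate is about 29 mm above the worktop. Origin: centre of the underside.
- jam_jar: Jam jar with red lid, 65 mm diameter, 97 mm high; origin at the centre of its underside. Bystander.
- blue_mug: White mug with blue lower half, 88 x 117 mm, 94 mm high; origin at the centre of its underside. Bystander.

How it is judged:
By the outcome, as a careful person would: the job done as asked, in the order asked, and still so for the second after the job is handed in, with the robot touching nothing.
It also fails if it takes over 45 s, if anything falls off the work surface, if the arm or the gripper's body presses on something with over 40 N, if the wrist force passes 120 N, or if a joint passes its speed limit or range.

## Working session

There is one attempt and no reset: what is moved stays moved. The work goes in short steps, Python scripts to look and compute and a tool call to move; the robot and the scene stay as the last step left them, time stands still between calls to the robot, and variables do not carry over. Pictures are saved under pics/ and viewed, at most 10 in all, crops included, and the job is handed in when it is done.

Besides the shell and the picture viewer there is one more tool, called by a JSON object that holds its "method" and its "body". jog_arm: Moves the arm, as the interface text tells. Its arguments: {"type":"object","properties":{"rows":{"type":"array"}},"required":["rows"]}

```bash
mkdir -p pics; python3 - <<'E'
from plant import sense, eyes, robot
import cv2
for n in("scene","top"):
    im=eyes.snapshot(n); cv2.imwrite(f"pics/{n}0.png",im[:,:,::-1]); c=eyes.calibration(n); print(n,c)
s=sense();print(s["t"],s["eef_pos"],s["tcp_rot"],s["contact_force"])
E
```

```text
scene {'fx': 423.4487646199015, 'fy': 423.4487646199015, 'cx': 282.14046521618616, 'cy': 211.96592614473994, 'world_to_cam': array([[-0.73471519, -0.67835589, -0.00518421,  0.30867009],
       [-0.4021562 ,  0.44169722, -0.80198127,  0.39846773],
       [ 0.54631857, -0.58714296, -0.59732668,  0.49077996],
       [ 0.        ,  0.        ,  0.        ,  1.        ]])}
top {'fx': 522.7026240025117, 'fy': 522.7026240025117, 'cx': 277.082632431581, 'cy': 201.66204274589745, 'world_to_cam': array([[ 0.01256226, -0.99828137, -0.05724076, -0.19089923],
       [-0.9911129 , -0.00484966, -0.13293496,  0.6250055 ],
       [ 0.13242889,  0.05840202, -0.98947046,  1.00904742],
       [ 0.        ,  0.        ,  0.        ,  1.        ]])}
0.1 [ 0.20347762 -0.61679495  0.23042712] [ 9.87329457e-01  1.58681748e-01 -1.97730396e-04 -7.79300285e-04] [-0.33836922  0.27945624  0.10106431]
```

View pics/scene0.png

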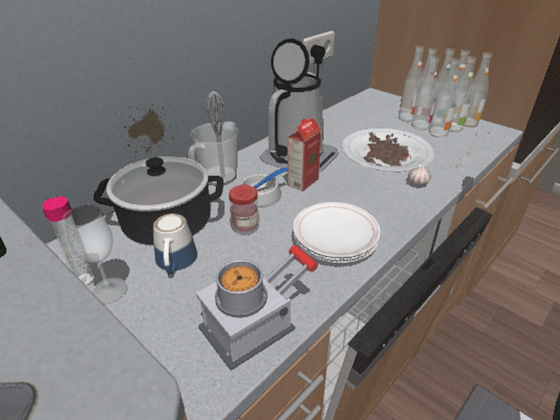

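View pics/top0.png

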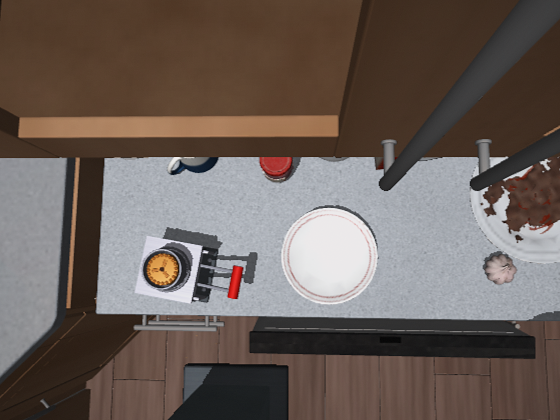

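The scene view shows the lifter with the pie at about (240,282), the red bar at (303,259), the plates at (336,232), the jar at (244,210) and the mug at (175,242). In the top view the pie is at (165,269), the bar runs from (239,266) to (233,298), and the plates are at (329,255). A cupboard overhangs the far side.

```bash
cat > h.py <<'E'
import numpy as np, cv2
from plant import sense, eyes, robot
from scipy.spatial.transform import Rotation as R
def ray(n,u,v,z):
    c=eyes.calibration(n); W=np.array(c["world_to_cam"]); A,t=W[:3,:3],W[:3,3]
    d=A.T@np.array([(u-c["cx"])/c["fx"],(v-c["cy"])/c["fy"],1]); o=-A.T@t
    return o+d*(z-o[2])/d[2]
def proj(n,p):
    c=eyes.calibration(n); q=(np.array(c["world_to_cam"])@np.r_[p,1])[:3]
    return np.array([c["fx"]*q[0]/q[2]+c["cx"],c["fy"]*q[1]/q[2]+c["cy"]])
def blob(im,lo,hi,box):
    """mask of the biggest HSV blob in box (u0,v0,u1,v1): (centre, minAreaRect, ellipse)"""
    u0,v0,u1,v1=box; h=cv2.cvtColor(im,cv2.COLOR_RGB2HSV)[v0:v1,u0:u1]
    m=cv2.inRange(h,lo,hi); cs,_=cv2.findContours(m,cv2.RETR_EXTERNAL,cv2.CHAIN_APPROX_NONE,offset=(u0,v0))
    c=max(cs,key=cv2.contourArea); return cv2.minAreaRect(c), cv2.fitEllipse(cv2.convexHull(c))
E
python3 - <<'E'
from h import *
im=cv2.imread("pics/top0.png")[:,:,::-1].copy(); sc=cv2.imread("pics/scene0.png")[:,:,::-1].copy()
pie=blob(im,(8,90,90),(28,255,255),(130,235,200,305))[1]
bar=blob(im,(0,150,90),(7,255,255),(220,255,255,310))[0]
pl=blob(im,(0,0,190),(180,60,255),(270,195,390,315))[1]
print(pie,bar,pl)
print("pie",ray("top",*pie[0],.131)); print("bar",ray("top",*bar[0],.108)); print("plate",ray("top",*pl[0],.037))
b=cv2.boxPoints(bar); print("bar corners",[ray("top",*p,.103)[:2].round(4) for p in b])
p2=blob(sc,(8,90,90),(28,255,255),(210,255,270,300))[1]; b2=blob(sc,(0,150,90),(7,255,255),(285,240,325,275))[0]
pl2=blob(sc,(0,0,190),(180,60,255),(285,200,385,265))[1]
print(p2,b2,pl2);print("pie",ray("scene",*p2[0],.131)); print("bar",ray("scene",*b2[0],.103)); print("plate",ray("scene",*pl2[0],.037))
print("jar",ray("scene",244,194,.097))
print(R.from_quat(sense()["tcp_rot"]).as_matrix().round(3))
E
```

```text
((161.78077697753906, 269.0205383300781), (30.79750633239746, 32.196651458740234), 21.033039093017578) ((234.69232177734375, 282.0384521484375), (10.001923561096191, 32.359161376953125), 11.309932708740234) ((326.72088623046875, 255.58071899414062), (95.8764419555664, 102.4088134765625), 103.72081756591797)
pie [0.49005334 0.01630287 0.131     ]
bar [ 0.46811951 -0.11374163  0.108     ]
plate [ 0.52038379 -0.28428334  0.037     ]
bar corners [array([ 0.4408, -0.0988]), array([ 0.4988, -0.1091]), array([ 0.4954, -0.1274]), array([ 0.4375, -0.117 ])]
((239.1656494140625, 278.44366455078125), (25.30099105834961, 36.92914962768555), 82.18506622314453) ((302.8482666015625, 257.6793212890625), (31.88606071472168, 9.57168960571289), 40.23635482788086) ((337.11181640625, 229.13287353515625), (54.998207092285156, 89.06974029541016), 98.12511444091797)
pie [0.4919113  0.02129807 0.131     ]
bar [ 0.46791162 -0.10642517  0.103     ]
plate [ 0.51687636 -0.28030242  0.037     ]
jar [ 0.69755691 -0.17918476  0.097     ]
[[ 0.95   0.313 -0.001]
 [ 0.313 -0.95   0.001]
 [-0.    -0.002 -1.   ]]
```

```bash
python3 - <<'E'
import cv2
a=cv2.imread("pics/top0.png")[225:315,130:270]; cv2.imwrite("pics/c0.png",cv2.resize(a,None,fx=5,fy=5,interpolation=cv2.INTER_CUBIC))
E
```

```text
(no output)
```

View pics/c0.png

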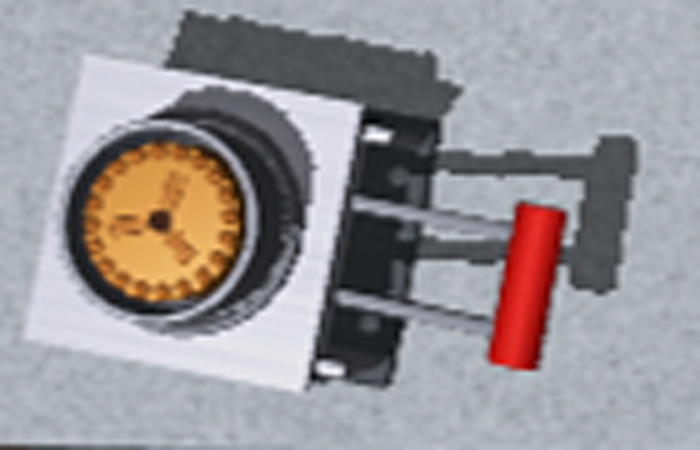

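The crop shows the pie at the ring's centre with its top just below the rim, and the bar perpendicular to the lever, yaw about -10°. The lifter is at about (0.491, 0.018), the bar at (0.468, -0.111) and the plates at (0.519, -0.282). The 0.13 m between bar and ring matches the given size. I'll go above the bar with the gripper shut.

{"method": "jog_arm", "body": {"rows": [0,0,-10,0.04,-0.04,0,-1,0,0,-20,0.08,-0.08,0,-1,0,0,-30,0.12,-0.12,0,-1,0,0,-40,0.165,-0.16,0,-1,0,0,-50,0.21,-0.2,0,-1,0,0,-60,0.25,-0.24,0,-1,0,0,-62,0.29,-0.28,0,-1,0,0,-62,0.33,-0.32,0,-1,0,0,-62,0.37,-0.36,0.02,-1,0,0,-62,0.41,-0.398,0.04,-1,0,0,-62,0.41,-0.398,0.07,-1,0,0,-62,0.41,-0.398,0.08,-1,0,0,-62,0.41,-0.398,0.08,-1]}}

```text
t: 1.72
eef_pos: [0.4677, -0.1114, 0.1509]
tcp_rot: [0.765, 0.644, -0.001, -0.001]
contact_force: [-0.6, -0.3, -1.1]
grip_width: -0.004
grip_force: 0.0
```

```bash
python3 - <<'E'
from h import *
for n in("scene","top"): 
    im=eyes.snapshot(n)[:,:,::-1]; u,v=(200,190) if n=="scene" else (130,180)
    cv2.imwrite(f"pics/{n}1.png",cv2.resize(im[v:v+150,u:u+190],None,fx=2,fy=2,interpolation=cv2.INTER_CUBIC))
a,b=[cv2.imread(f"pics/{n}1.png") for n in("scene","top")]
cv2.imwrite("pics/both1.png",np.hstack([a,b]))
s=sense();print(s["t"],s["eef_pos"],R.from_quat(s["tcp_rot"]).as_matrix().round(3),s["q"])
E
```

```text
1.825 [ 0.46866031 -0.11171312  0.15203694] [[ 0.171  0.985  0.001]
 [ 0.985 -0.171 -0.001]
 [-0.     0.001 -1.   ]] [ 0.5798448   0.34418881 -0.48707297  2.05033988  0.22355417  0.79589501
 -0.21176975]
```

View pics/both1.png

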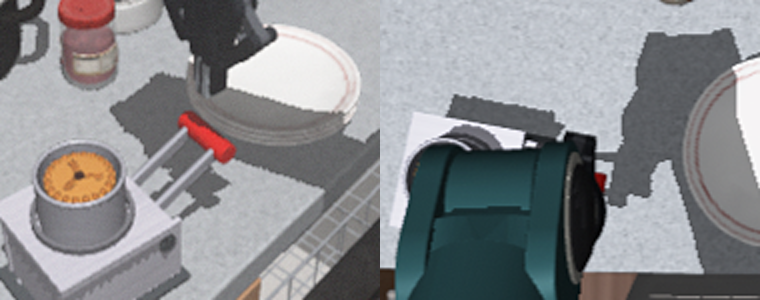

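The scene crop shows the shut fingertips at (210,90), above the bar at (207,137). Nothing else is touched. I'll press down along the arc.

{"method": "jog_arm", "body": {"rows": [0,0,0,0,0,0.02,-1,0,0,0,0,0.035,-1,0,0,0,-0.001,0.0,0.043,-1,0,0,0,-0.002,0,0.052,-1,0,0,0,-0.004,0,0.061,-1,0,0,0,-0.006,0,0.07,-1,0,0,0,-0.007,0,0.079,-1,0,0,0,-0.007,0,0.088,-1,0,0,0,-0.006,0,0.096,-1,0,0,0,-0.004,0,0.104,-1,0,0,0,-0.002,0,0.111,-1,0,0,0,0,0,0.117,-1,0,0,0,0,0,0.12,-1,0,0,0,0,0,0.12,-1]}}

```text
validation failed for argument at $.ro...
```

{"method": "jog_arm", "body": {"rows": [0,0,0,0,0,0.02,-1,0,0,0,0,0,0.035,-1,0,0,0,-0.001,0,0.043,-1,0,0,0,-0.002,0,0.052,-1,0,0,0,-0.004,0,0.061,-1,0,0,0,-0.006,0,0.07,-1,0,0,0,-0.007,0,0.079,-1,0,0,0,-0.007,0,0.088,-1,0,0,0,-0.006,0,0.096,-1,0,0,0,-0.004,0,0.104,-1,0,0,0,-0.002,0,0.111,-1,0,0,0,0,0,0.117,-1,0,0,0,0,0,0.12,-1,0,0,0,0,0,0.12,-1]}}

```text
t: 3.58
eef_pos: [0.4695, -0.1125, 0.032]
tcp_rot: [0.765, 0.644, 0.0, 0.001]
contact_force: [0.2, -3.1, 4.3]
grip_width: 0.001
grip_force: 1.9
```

{"method": "jog_arm", "body": {"rows": [0,0,0,0,0,0.002,-1,0,0,0,0,0,0.004,-1,0,0,0,0,0,0.004,-1]}}

```text
t: 3.95
eef_pos: [0.4698, -0.1122, 0.0301]
tcp_rot: [0.765, 0.644, -0.0, 0.002]
contact_force: [-5.6, -2.0, 29.8]
grip_width: -0.001
grip_force: 15.0
```

The force of 30 N at z=0.030 says the lever is on its hard stop. I'll rise, open the gripper, and look.

{"method": "jog_arm", "body": {"rows": [0,0,0,0,0,-0.03,-1,0,0,0,0,0,-0.08,-1,0,0,0,0,0,-0.13,0,0,0,0,0,0,-0.18,1,0,0,0,0,0,-0.2,1,0,0,0,0,0,-0.2,1]}}

```text
t: 4.7
eef_pos: [0.4693, -0.1111, 0.2288]
tcp_rot: [0.765, 0.644, 0.001, 0.002]
contact_force: [0.5, 0.3, -0.3]
grip_width: 0.848
grip_force: 0.0
```

```bash
python3 - <<'E'
from h import *
im=eyes.snapshot("scene"); cv2.imwrite("pics/s2.png",cv2.resize(im[190:340,190:390,::-1],None,fx=3,fy=3,interpolation=cv2.INTER_CUBIC))
s=sense();print(s["t"],s["eef_pos"],s["contact_force"])
for p in((.491,.0175,.171),(.491,.0175,.135)): print(((proj("scene",p)-[190,190])*3).round(1))
E
```

```text
4.75 [ 0.46835907 -0.11097538  0.22742233] [-0.21621106 -0.26907332  0.08416071]
[149.  206.6]
[153.5 256.9]
```

View pics/s2.png

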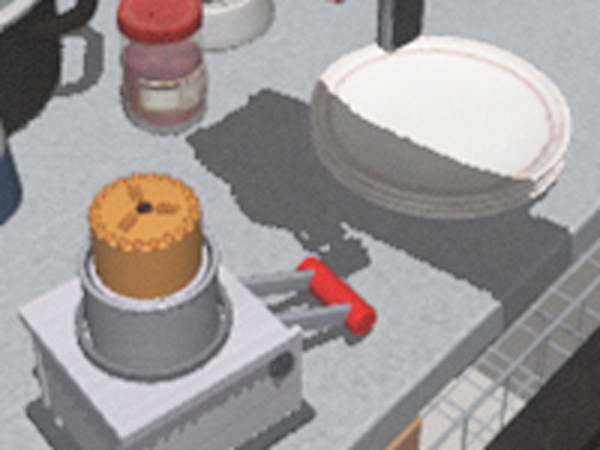

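The pie stands raised above the ring, its top centre at crop pixel (145,207) against a predicted (149,207), and the bar is down at (337,297). The pie is therefore at about (0.492, 0.019). I'll go over it and down.

{"method": "jog_arm", "body": {"rows": [0,0,0,0.045,0,0,1,0,0,0,0.09,0,0,1,0,0,0,0.132,0.001,0,1,0,0,0,0.132,0.001,0,1,0,0,0,0.132,0.001,0.03,1,0,0,0,0.132,0.001,0.06,1,0,0,0,0.132,0.001,0.08,1,0,0,0,0.132,0.001,0.086,1,0,0,0,0.132,0.001,0.086,1]}}

```text
t: 5.88
eef_pos: [0.4913, 0.0187, 0.1407]
tcp_rot: [0.765, 0.644, -0.001, -0.0]
contact_force: [-0.8, 0.6, -0.2]
grip_width: 0.998
grip_force: 0.0
```

```bash
python3 - <<'E'
from h import *
im=eyes.snapshot("scene"); cv2.imwrite("pics/s3.png",cv2.resize(im[210:330,180:300,::-1],None,fx=5,fy=5,interpolation=cv2.INTER_CUBIC))
s=sense();print(s["t"],s["eef_pos"],s["contact_force"],s["grip_width"])
E
```

```text
5.925 [0.49173553 0.01884973 0.14134854] [-0.58829029  1.6780897  -0.24906727] 1.0031445513533452
```

View pics/s3.png

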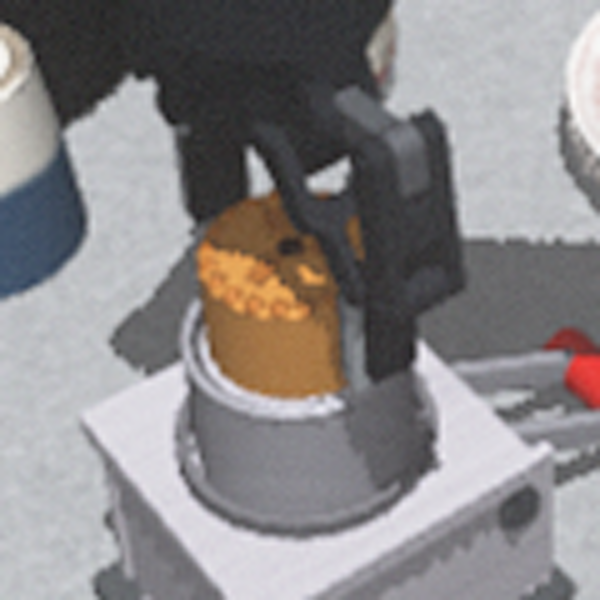

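The fingers straddle the pie: the near finger is at (390,340), outside the pie and above the rim. Closing.

{"method": "jog_arm", "body": {"rows": [0,0,0,0,0,0,-1,0,0,0,0,0,0,-1,0,0,0,0,0,0,-1,0,0,0,0,0,0,-1,0,0,0,0,0,0,-1]}}

```text
t: 6.55
eef_pos: [0.4923, 0.019, 0.1423]
tcp_rot: [0.765, 0.644, 0.0, 0.001]
contact_force: [-1.4, -0.7, 6.0]
grip_width: 0.655
grip_force: 62.6
```

{"method": "jog_arm", "body": {"rows": [0,0,0,0,0,-0.004,-1,0,0,0,0,0,-0.009,-1,0,0,0,0,0,-0.015,-1,0,0,0,0,0,-0.025,-1,0,0,0,0,0,-0.04,-1,0,0,0,0,0,-0.06,-1,0,0,0,0,0,-0.06,-1]}}

```text
t: 7.42
eef_pos: [0.4929, 0.0192, 0.2032]
tcp_rot: [0.765, 0.644, 0.001, 0.001]
contact_force: [-0.0, -0.1, -1.3]
grip_width: 0.65
grip_force: 63.7
```

```bash
python3 - <<'E'
from h import *
im=eyes.snapshot("scene"); cv2.imwrite("pics/s4.png",cv2.resize(im[180:330,180:380,::-1],None,fx=3,fy=3,interpolation=cv2.INTER_CUBIC))
s=sense();print(s["t"],s["eef_pos"],s["contact_force"],s["grip_width"],s["grip_force"])
E
```

```text
7.475 [0.49210031 0.01899329 0.20209529] [-1.39259726 -0.44935975 -2.2333967 ] 0.653812020032748 63.73102529993048
```

View pics/s4.png

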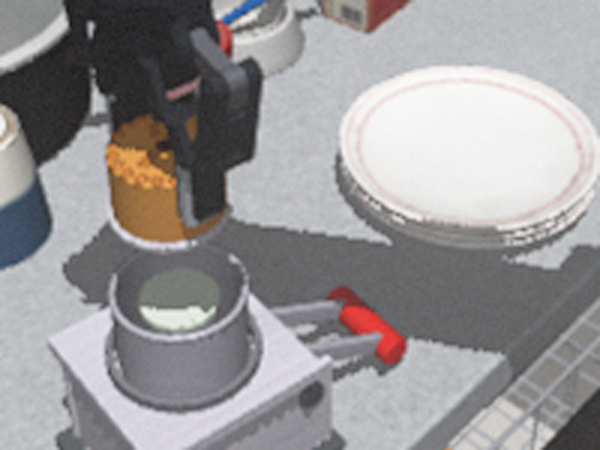

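The pie is up on its base, clear of the empty ring still in the collar at (180,290). I'll carry it over the plates.

{"method": "jog_arm", "body": {"rows": [0,0,0,-0.01,0.003,0,-1,0,0,0,-0.03,0.008,0,-1,0,0,0,-0.06,0.016,0,-1,0,0,0,-0.1,0.027,0,-1,0,0,0,-0.14,0.037,0,-1,0,0,0,-0.18,0.048,0,-1,0,0,0,-0.22,0.059,0.01,-1,0,0,0,-0.255,0.068,0.03,-1,0,0,0,-0.28,0.075,0.06,-1,0,0,0,-0.292,0.078,0.09,-1,0,0,0,-0.292,0.078,0.115,-1,0,0,0,-0.292,0.078,0.125,-1,0,0,0,-0.292,0.078,0.125,-1]}}

```text
t: 9.1
eef_pos: [0.5186, -0.2817, 0.0754]
tcp_rot: [0.765, 0.645, -0.0, -0.001]
contact_force: [0.6, 1.1, -0.4]
grip_width: 0.65
grip_force: 63.8
```

```bash
python3 - <<'E'
from h import *
im=eyes.snapshot("scene"); cv2.imwrite("pics/s5.png",cv2.resize(im[160:290,260:410,::-1],None,fx=4,fy=4,interpolation=cv2.INTER_CUBIC))
s=sense();print(s["t"],s["eef_pos"],s["contact_force"],s["grip_width"],R.from_quat(s["tcp_rot"]).as_matrix().round(3))
for p in((.519,-.282,.037),(.519,-.282,.064),(.519,-.282,.106)): print(((proj("scene",p)-[260,160])*4).round(1))
E
```

```text
9.15 [ 0.51930623 -0.28187534  0.07644798] [ 0.25376695  0.66112336 -1.44456084] 0.6519480608513424 [[ 0.169  0.986  0.   ]
 [ 0.986 -0.169  0.   ]
 [ 0.     0.    -1.   ]]
[307.2 273.4]
[310.8 233.9]
[316.8 169.6]
```

View pics/s5.png

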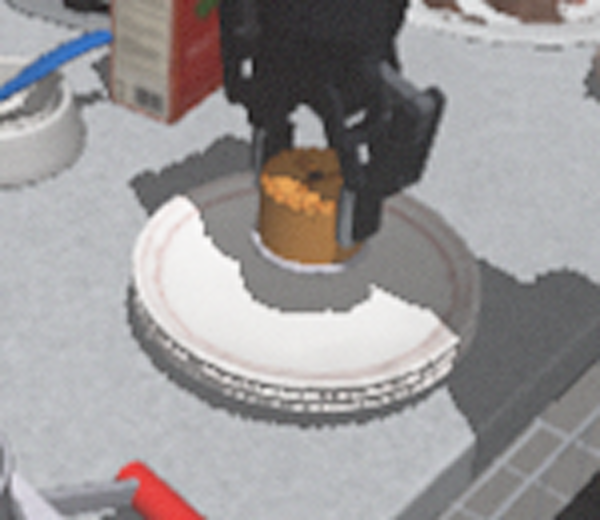

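The pie hangs upright over the plates. The top rim spans u 131–480, centre about 306, against a predicted 307, so it is centred. Lowering until contact.

{"method": "jog_arm", "body": {"rows": [0,0,0,0,0,0.01,-1,0,0,0,0,0,0.02,-1,0,0,0,0,0,0.026,-1,0,0,0,0,0,0.03,-1,0,0,0,0,0,0.032,-1,0,0,0,0,0,0.032,-1]}}

```text
t: 9.9
eef_pos: [0.5191, -0.2819, 0.0442]
tcp_rot: [0.765, 0.645, -0.0, -0.0]
contact_force: [0.7, 0.1, -2.2]
grip_width: 0.653
grip_force: 63.8
```

{"method": "jog_arm", "body": {"rows": [0,0,0,0,0,0.001,-1,0,0,0,0,0,0.002,-1,0,0,0,0,0,0.002,-1]}}

```text
t: 10.28
eef_pos: [0.5193, -0.282, 0.0427]
tcp_rot: [0.765, 0.645, -0.0, 0.0]
contact_force: [-1.0, -0.7, 1.8]
grip_width: 0.649
grip_force: 64.0
```

{"method": "jog_arm", "body": {"rows": [0,0,0,0,0,0.001,-1,0,0,0,0,0,0.001,-1]}}

```text
t: 10.52
eef_pos: [0.5193, -0.282, 0.0426]
tcp_rot: [0.765, 0.645, -0.0, 0.0]
contact_force: [-3.5, 1.4, 9.2]
grip_width: 0.651
grip_force: 65.0
```

Contact at 9 N. I'll release and rise.

{"method": "jog_arm", "body": {"rows": [0,0,0,0,0,0,0.5,0,0,0,0,0,0,1,0,0,0,0,0,0,1,0,0,0,0,0,0,1,0,0,0,0,0,0,1,0,0,0,0,0,-0.01,1,0,0,0,0,0,-0.03,1,0,0,0,0,0,-0.07,1,0,0,0,0,0,-0.11,1,0,0,0,0,0,-0.15,1,0,0,0,0,0,-0.15,1]}}

```text
t: 11.9
eef_pos: [0.5215, -0.2828, 0.1966]
tcp_rot: [0.765, 0.645, 0.001, 0.004]
contact_force: [-0.3, -0.8, -0.7]
grip_width: 1.001
grip_force: 0.0
```

```bash
python3 - <<'E'
from h import *
im=eyes.snapshot("scene"); cv2.imwrite("pics/s6.png",cv2.resize(im[160:360,140:410,::-1],None,fx=2.9,fy=2.9,interpolation=cv2.INTER_CUBIC))
s=sense();print(s["t"],s["eef_pos"],s["contact_force"],s["grip_width"])
for p in((.519,-.282,.071),(.519,-.282,.037)): print(((proj("scene",p)-[140,160])*2.9).round(1))
E
```

```text
11.95 [ 0.52013689 -0.28234269  0.19427673] [ 0.19168807  0.38543845 -1.42623594] 1.002789902445019
[574. 162.]
[570.7 198.2]
```

View pics/s6.png

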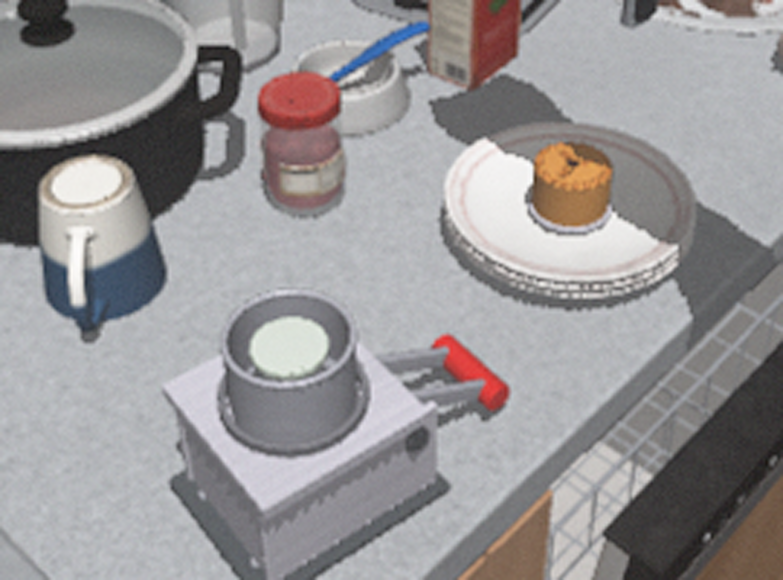

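The pie stands upright on its base in the middle of the plates, its top at (573,163) against a predicted (574,162). The ring is in the collar at (290,345), and the jar and mug are untouched.

```bash
python3 -c "
from plant import robot
print(robot.hand_in())"
```

```text
the job is handed in; nothing more can be done
None
```

I handed the job in at about 12 s: the lever is fully down, the pie stands upright on its base in the middle of the plate stack, the ring is still in the lifter, and the jar and mug are untouched.

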